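# Oil the draw slide and hold it at the mark

### The arm

A 6-joint arm with a two-finger parallel gripper is mounted at the origin on the work surface. World frame = base frame: x ahead of the robot, y to its left, z up, the work surface at z = 0. Lengths are in m, angles in rad, forces in N, time in s.
With the tool pointing down it reaches from about 0.275 to 0.75 m from the base axis. Payload 10.2 kg.
Tool frame: the origin (TCP) lies on the centre line of the jaws, within the pads' length; the fingertips stand 22 mm ahead of it and the grasp point (between the pads) lies 3 mm ahead of it (r.tip_extent is the distance from the TCP to the fingertips, in m); z points along the fingers, y is the line along which they close (so a half turn about z gives the same grasp; the last joint's range is limited). The gripper opens to 85 mm and grips with 20 to 120 N. Pads are 22 mm wide; open, the fingers measure 114 mm over their backs; the gripper's body (76 mm by 85 mm) begins 54 mm behind the grasp point. The pads swing forward as they close: fully open they stand 13 mm farther back than shut.
Start: joints at [-1.355, 0.313, 1.498, -0, 1.331, -0.223], TCP at [0.223, -0.475, 0.253] pointing down, gripper open.
Joint ranges: [-2.94, 2.94], [-0.97, 2.17], [0.19, 2.56], [-1.23, 4.37], [0.02, 3.11], [-2.88, 2.88]. Speed limits (rad/s): [2.39, 2.39, 3.01, 3.14, 3.14, 3.14].

### API

Orientations are given as a unit quaternion [w, x, y, z].
In Python, from plant import r, eyes gives the robot as it stands. Calls block until the motion is done:
- r.movep(position, orientation): joint-space move of the TCP to a pose.
- r.line_to(position, velocity=0.15, rot=None): straight line of the TCP; rot=None keeps the orientation; velocity is the mean speed in m/s.
- r.goto_joints(angles): joint-space move.
- r.grip(opening, f_grip=None): finger opening in m; f_grip is the grip in N (None keeps the last); returns when the fingers have stopped.
- r.wait(seconds).
- r.inverse_kinematics(position, orientation): joint angles nearest the present ones, or None.
- r.state(): the state.
- eyes.snapshot(name): name is "side" or "top"; returns a dict with "pixels" (384x512x3 uint8, red, green, blue), "fx", "fy", "cx", "cy" (pixels), "extrinsics" (4x4, takes a point from camera to world coordinates). Camera axes: x right, y down, z forward; pixel columns grow to the right and rows downward; lengths in m; the calibration is good to about 2 mm. A picture is of the moment at which its call begins. There is no depth.
A pose or a line that the arm cannot do raises r.MotionError and nothing moves.
- r.close_job(): hands the job in; it is judged then, once.
The state is a dict: "time": time; "q": joint angles; "joint_velocities": joint speeds; "joint_torque": joint torques, N m; "tool_pos": TCP position; "tool_rot": TCP orientation; "wrist_force": force on the tool from outside, world axes, zero at the start; "moment": the same for the moment, N m; "grip_width": finger opening in m; "grip_force": force on a finger pad.
Only numpy, scipy, OpenCV 4.12 (cv2) and the standard library are available. Lean on these libraries where they do the work, as an engineer would, in place of code of your own. Each camera call takes 0.05 s, during which the arm holds its last target. There are 200 camera calls.

### The job

Give the shaft-test slide a squirt of oil: press the red nozzle cap of the canister beside it fully down and let it come up again, leaving the blue one alone. Then pull the sprung slide out by its green handle until its red pointer stands over the yellow mark, and keep it there for at least three seconds; finish while still holding it at the mark, since the spring would draw it back. Do not shift the yellow mark or the other things on the bench.

Things in the scene. Friction and masses are not known exactly. Their poses are not given: they have to be found in the camera images.
- jig: Draw jig, screwed down: aluminium base plate 400 x 130 x 12 mm carrying two rails, a low grey block at each end, a steel spring cylinder at the far end and a white scale strip along its right (-y) side. Origin: centre of the underside, on the table. x runs along the rails away from the robot, z up; the slide is pulled along -x of this frame. The end blocks are at most 72 mm high, the far block's near face is 70 mm beyond the handle bar's centre when the slide is home.
- slide: The dark spring-return slide on the rails, carrying the handle and the red pointer; same axes as the jig. Origin: at table height under the middle of the handle bar; at home it lies 50 mm along +x of the jig's origin, and it can be drawn 135 mm along the jig's -x to its stop. The spring pulls it home with about 3 N at home and 0.8 N more for every 10 mm (about 11 N at 100 mm). Its carriage is 70 mm long, 92 mm wide, its top 54 mm above the table.
- bar (a point): Centre of the slide's green handle bar: 18 mm thick along the pull (jig x), 86 mm long across it (jig y), 24 mm high, centre 100 mm above the table. Two posts, 60 mm clear of each other, carry its ends; between them there is 34 mm of free height under the bar, and it is free in front, behind and above, so it can be pinched from above with the fingers in front of and behind it. Axes as the jig.
- pointer (a point): Tip of the slide's red pointer, a 3 mm wide finger on the right (-y) side of the slide, 51 mm above the table, sweeping above the scale. Axes as the jig. The pointer's position along the jig's x tells how far the slide is drawn.
- mark (a point): Middle of the top of the yellow mark, a saddle 10 mm wide along the jig's x, on the scale strip, 42 mm above the table. Axes as the jig. It stands 50 to 100 mm along -x of the pointer's home position and should not be moved (a stiff slide).
- cap_red_top (a point): Middle of the top of the red nozzle cap, 30 mm across, on the white spray canister with the red band (53 mm diameter, bolted down in a clamp beside the jig on its left (+y) side). The cap's top is 156 mm above the table. The red and the blue canister may stand either way round, 80 to 125 mm apart.
- cap_red (a joint): How far the red cap is pressed down: 0 up, 0.006 m fully down. Sprung: 2.5 N to start moving, about 6 N fully down.
- cap_blue_top (a point): Middle of the top of the blue nozzle cap of the other, otherwise equal, canister (blue band): not to be pressed.
- cap_blue (a joint): How far the blue cap is pressed down: 0 up, 0.006 m fully down.
- bracket_a: loose aluminium L-bracket, 70 x 40 x 36 mm; a bystander. Origin: centre of its underside.
- bracket_b: loose aluminium L-bracket, 70 x 40 x 36 mm; a bystander. Origin: centre of its underside.
- tape: loose roll of orange tape lying flat, 100 mm outside diameter, 25 mm high; a bystander. Origin: centre of its underside.
- carton: loose white carton, 85 x 60 x 45 mm high; a bystander. Origin: centre of its underside.
- screwdriver: loose screwdriver lying flat, about 200 mm long; a bystander. Origin: a point on the tool.
- putter: loose steel putter head, 28 x 105 x 24 mm with a short stub of shaft standing up to 70 mm; a bystander. Origin: centre of its underside.
Not all that is in view belongs to the job. What is shaped like the part that bears cap_red_top but brown is not meant. Leave any brown look-alike of the part that bears cap_blue_top alone.

How it is judged:
By the outcome, as a careful person would: the job done as asked, in the order asked, and still so for the second after the job is handed in, while the arm keeps its last pose, push and grip.
It also fails if it takes over 45 s, if anything falls off the work surface, if the arm or the gripper's body presses on something with over 40 N, if the wrist force passes 120 N, or if a joint passes its speed limit or range.

## Working session

There is one attempt and no reset: what is moved stays moved. The work goes in short steps, each a Python script; the robot and the scene stay as the last script left them, time stands still between calls to the robot, and variables do not carry over. Pictures are saved under pics/ and viewed, at most 10 in all, crops included, and the job is handed in when it is done.

```bash
mkdir -p pics; cat > h.py <<'E'
import numpy as np, cv2
from plant import r, eyes
def snap(cam,name):
    s=eyes.snapshot(cam); cv2.imwrite(f'pics/{name}.png',s['pixels'][:,:,::-1]); np.savez(f'pics/{name}.npz',**s); return s
def load(name): return np.load(f'pics/{name}.npz')
def at_z(s,u,v,z):
    E=np.array(s['extrinsics']); d=E[:3,:3]@np.array([(u-s['cx'])/s['fx'],(v-s['cy'])/s['fy'],1]); o=E[:3,3]
    return o+d*(z-o[2])/d[2]
def proj(s,p):
    E=np.linalg.inv(s['extrinsics']); c=E[:3,:3]@np.array(p)+E[:3,3]
    return np.array([s['fx']*c[0]/c[2]+s['cx'],s['fy']*c[1]/c[2]+s['cy']])
E
python3 - <<'E'
from h import *
a=snap('top','t0');b=snap('side','s0')
for s in(a,b): print(np.round(s['extrinsics'],3).tolist(),s['fx'])
im=np.vstack([cv2.imread('pics/t0.png'),cv2.imread('pics/s0.png')])
cv2.imwrite('pics/t0b.png',cv2.resize(cv2.imread('pics/t0.png'),(800,600),interpolation=2))
cv2.imwrite('pics/s0b.png',cv2.resize(cv2.imread('pics/s0.png'),(800,600),interpolation=2))
print(r.state()['tool_rot'],r.state()['time'])
E
```

```text
[[0.018, -0.991, 0.131, 0.451], [-1.0, -0.02, -0.009, 0.024], [0.011, -0.131, -0.991, 1.292], [0.0, 0.0, 0.0, 1.0]] 390.9726812302655
[[0.783, -0.366, 0.504, -0.239], [-0.623, -0.449, 0.641, -1.072], [-0.008, -0.815, -0.579, 1.095], [0.0, 0.0, 0.0, 1.0]] 456.3623521616798
[-5.56189013e-04  9.76028559e-01  2.17641778e-01  7.39255712e-06] 0.1
```

View pics/t0b.png

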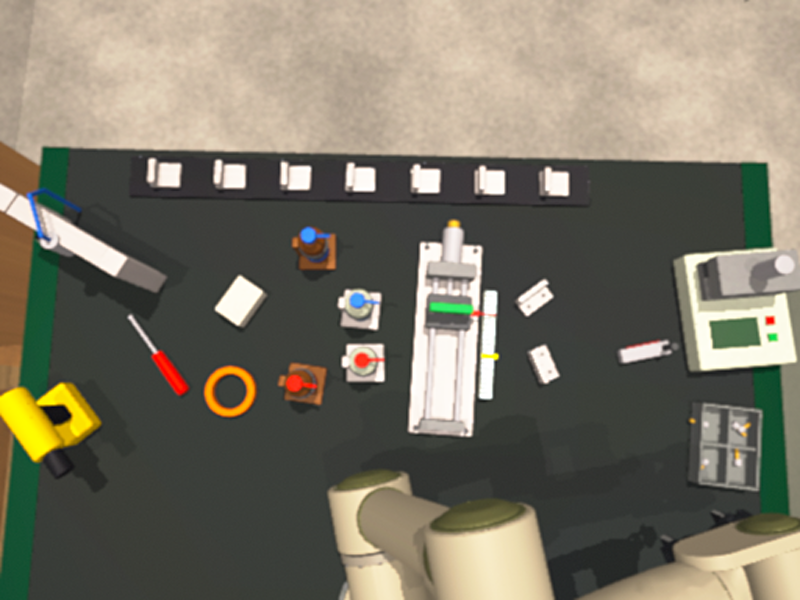

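View pics/s0b.png

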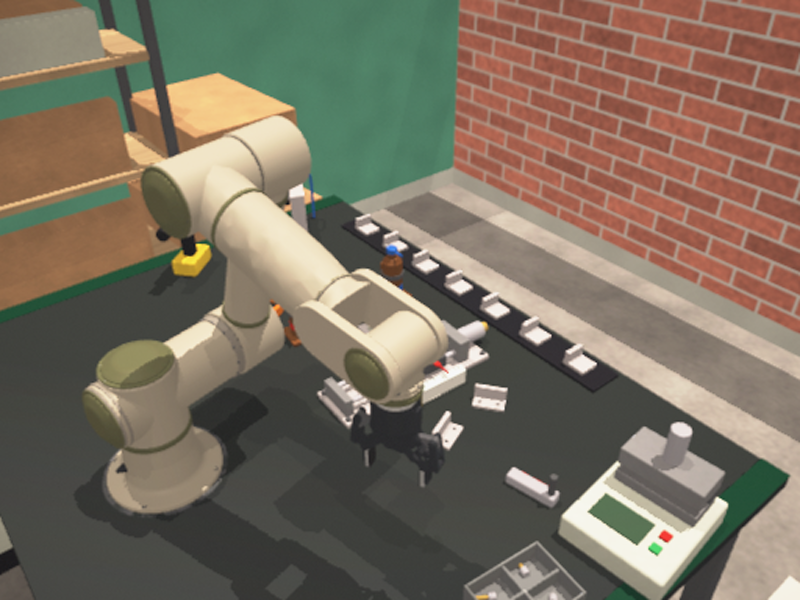

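The top view shows, in 800x600 pixels, the real red cap at about (361,360), the blue at (357,300), brown look-alikes at (295,383) and (308,235), the green bar at (450,308), and the yellow mark at (490,356). The arm hides the jig in the side view. Next I'll enlarge the top view.

```bash
python3 - <<'E'
from h import *
im=cv2.imread('pics/t0.png')[150:285,170:350]
cv2.imwrite('pics/c1.png',cv2.resize(im,None,fx=4.4,fy=4.4,interpolation=cv2.INTER_CUBIC))
E
```

```text
(no output)
```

View pics/c1.png

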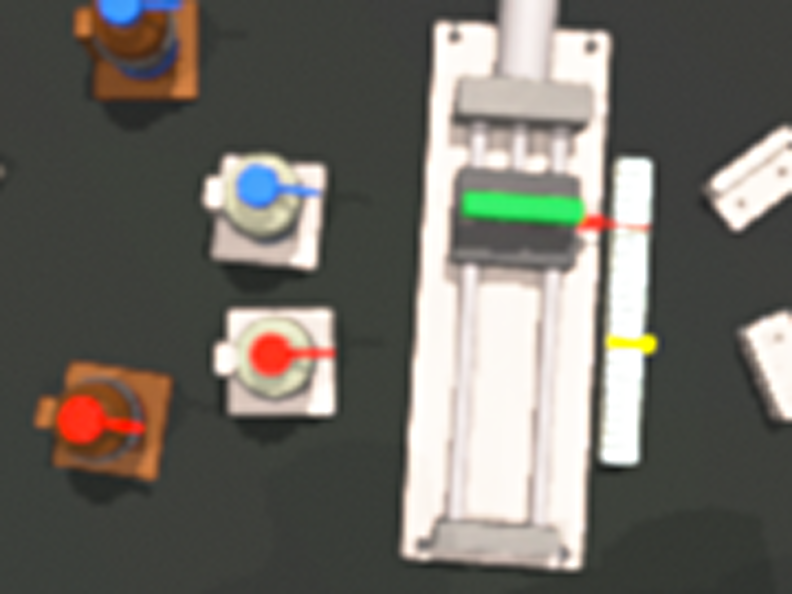

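The crop shows the red cap disc centred at (269,355), the blue cap at (258,186), the bar at (523,207), the pointer running to (648,228), the mark at (632,344), and the plate corners (433,22), (610,35), (582,570) and (402,557).

```bash
python3 - <<'E'
from h import *
s=load('t0')
f=lambda x,y,z: at_z(s,170+(x+.5)/4.4-.5,150+(y+.5)/4.4-.5,z)
C=[f(*c,.012) for c in[(433,22),(610,35),(582,570),(402,557)]]
for a,b in((0,1),(1,2),(2,3),(3,0)): print(np.linalg.norm(C[a]-C[b]))
ax=(C[0]+C[1]-C[2]-C[3])[:2]; yaw=np.arctan2(ax[1],ax[0]); print('yaw',yaw,np.mean(C,0))
# edges via least squares on rail/plate
c,sn=np.cos(yaw),np.sin(yaw); R=np.array([[c,-sn],[sn,c]])
ctr=np.mean(C,0)[:2]; print('bar pred',ctr+R@[.05,0])
P={}
for n,x,y,z in[('red',269,355,.156),('blue',258,186,.156),('bar',523,207,.112),('barL',463,204,.112),('barR',583,210,.112),('ptr',640,228,.051),('ptr2',600,223,.051),('mark',632,344,.042)]:
    P[n]=f(x,y,z); print(n,P[n].round(4),'jig',(R.T@(P[n][:2]-ctr)).round(4))
# side view of these things: visible?
print(np.linalg.norm(P['red']-P['blue']))
E
```

```text
0.13509423171595425
0.4002362358808099
0.13185768883774318
0.40034059141741374
yaw -0.04678217655974844 [ 0.55142881 -0.08683464  0.012     ]
bar pred [ 0.6013741 -0.0891729]
red [0.4947 0.082  0.156 ] jig [-0.0646  0.166 ]
blue [0.6067 0.0923 0.156 ] jig [0.0468 0.1815]
bar [ 0.6017 -0.0887  0.112 ] jig [0.0503 0.0005]
barL [ 0.6029 -0.0471  0.112 ] jig [0.0496 0.0421]
barR [ 0.6004 -0.1303  0.112 ] jig [ 0.0509 -0.0411]
ptr [ 0.5958 -0.1798  0.051 ] jig [ 0.0486 -0.0908]
ptr2 [ 0.5988 -0.1507  0.051 ] jig [ 0.0503 -0.0616]
mark [ 0.5119 -0.1753  0.042 ] jig [-0.0353 -0.0902]
0.1124797650637136
```

```bash
cat >> h.py <<'E'
YAW=-0.0468
def qdown(a): return np.array([0,np.cos(a/2),np.sin(a/2),0])
RED=np.array([.4947,.082,.156])
E
python3 - <<'E'
from h import *
for sgn in(1,-1):
    q=qdown(YAW+sgn*np.pi/2); print([np.round(r.inverse_kinematics(p,q),2).tolist() for p in([*RED[:2],.21],[.5992,-.0887,.103],[.515,-.085,.103])])
print(r.tip_extent)
q=qdown(YAW+np.pi/2) if abs(r.inverse_kinematics([*RED[:2],.21],qdown(YAW+np.pi/2))[5])<abs(r.inverse_kinematics([*RED[:2],.21],qdown(YAW-np.pi/2))[5]) else qdown(YAW-np.pi/2)
print(q)
r.grip(0,40)
r.movep([*RED[:2],.24],q); r.line_to([*RED[:2],.195])
st=r.state(); print(st['time'],st['tool_pos'],st['tool_rot'],st['wrist_force'],st['grip_width'])
a=snap('side','s1');b=snap('top','t1')
print([(proj(a,p).round(1),proj(b,p).round(1)) for p in(RED,[*RED[:2],.173])])
u,v=proj(a,RED).astype(int)
im=a['pixels'][max(v-70,0):v+70,u-60:u+130,::-1]
cv2.imwrite('pics/c2.png',cv2.resize(im,None,fx=4,fy=4,interpolation=2)); print(u,v)
E
```

```text
[[-0.07, 0.3, 1.63, -0.0, 1.21, -0.02], [-0.34, 0.63, 1.42, -0.0, 1.09, -0.29], [-0.39, 0.48, 1.69, -0.0, 0.98, -0.34]]Traceback (most recent call last):
  File "<stdin>", line 3, in <module>
    return _wrapfunc(a, 'round', decimals=decimals, out=out)
    return _wrapit(obj, method, *args, **kwds)
    result = getattr(arr, method)(*args, **kwds)
TypeError: unsupported operand type(s) for *: 'NoneType' and 'float'
```

```bash
echo 'Q=qdown(YAW+np.pi/2)' >> h.py
python3 - <<'E'
from h import *
r.grip(0,40)
r.movep([*RED[:2],.24],Q); r.line_to([*RED[:2],.195])
st=r.state(); print(st['time'],st['tool_pos'],st['tool_rot'],st['wrist_force'],st['grip_width'],r.tip_extent)
a=snap('side','s1');b=snap('top','t1')
print([(proj(a,p).round(1),proj(b,p).round(1)) for p in(RED,[*RED[:2],.173])])
u,v=proj(a,RED).astype(int)
im=a['pixels'][max(v-70,0):v+70,u-60:u+130,::-1]
cv2.imwrite('pics/c2.png',cv2.resize(im,None,fx=4,fy=4,interpolation=2)); print(u,v)
E
```

```text
3.5333 [0.49497216 0.08169748 0.19545429] [7.08214345e-05 7.23643660e-01 6.90173780e-01 4.93967288e-05] [-0.07132494  0.04868384  0.31890324] 0.0001411843430420948 0.022
[(array([217.5, 190. ]), array([230.7, 230.3])), (array([217.2, 186.1]), array([230.5, 230. ]))]
217 190
```

View pics/c2.png

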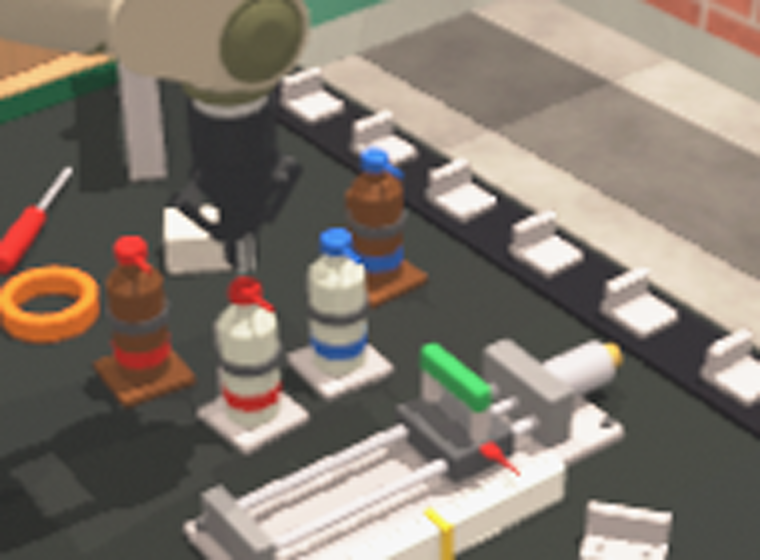

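The closed fingertips are directly above the red cap, which sits at (245,287) in the crop. The blue cap is well clear, so I'll press now.

```bash
python3 - <<'E'
from h import *
f0=r.state()['wrist_force'][2]; L=[]
r.line_to([*RED[:2],.181],.05)
z=.181
while z>.166:
    z-=.001; r.line_to([*RED[:2],z],.02); st=r.state(); f=st['wrist_force'][2]-f0
    L.append((round(st['tool_pos'][2],4),round(f,1)))
    if f>14: break
r.wait(.3); a=snap('side','s2'); st=r.state(); print(st['tool_pos'],st['wrist_force'])
r.line_to([*RED[:2],.24],.15)
print(L,r.state()['time'])
s=load('s1')
f=lambda x,y,z: at_z(s,157+(x+.5)/4-.5,120+(y+.5)/4-.5,z)
c,sn=np.cos(YAW),np.sin(YAW); R=np.array([[c,-sn],[sn,c]])
for n,x,y,zz in[('ptr',518,472,.051),('mark',440,520,.042),('bar',455,370,.112)]:
    p=f(x,y,zz); print(n,p.round(4),(R.T@(p[:2]-[.5514,-.0868])).round(4))
E
```

```text
[0.49489931 0.08200402 0.17182762] [-6.40528401  0.29475364 22.3023205 ]
[(np.float64(0.1801), np.float64(1.2)), (np.float64(0.179), np.float64(0.5)), (np.float64(0.1781), np.float64(0.5)), (np.float64(0.1771), np.float64(3.1)), (np.float64(0.1761), np.float64(2.6)), (np.float64(0.1751), np.float64(3.5)), (np.float64(0.174), np.float64(5.7)), (np.float64(0.1731), np.float64(5.5)), (np.float64(0.1721), np.float64(6.3)), (np.float64(0.1719), np.float64(12.5)), (np.float64(0.1718), np.float64(22.2))] 7.7833
ptr [ 0.5961 -0.1823  0.051 ] [ 0.0492 -0.0933]
mark [ 0.5099 -0.1795  0.042 ] [-0.0371 -0.0946]
bar [ 0.596  -0.0959  0.112 ] [ 0.045 -0.007]
```

The cap went down its full 6 mm, with the force rising to a hard stop, and has been released. Next is the bar.

```bash
cat >> h.py <<'E'
BAR=np.array([.6013,-.0889]); JX=np.array([np.cos(YAW),np.sin(YAW)])
E
python3 - <<'E'
from h import *
r.grip(.06,60)
r.movep([*BAR,.22],Q); r.line_to([*BAR,.104],.12)
print(r.state()['wrist_force'].round(1) )
r.grip(0,60); st=r.state(); print(st['grip_width'],st['grip_force'],st['tool_pos'],st['wrist_force'].round(1))
p=BAR-.06*JX
r.line_to([*p,.104],.06); st=r.state(); print(st['time'],st['grip_width'],st['grip_force'],st['tool_pos'],st['wrist_force'].round(1))
a=snap('side','s3'); b=snap('top','t3')
A=a['pixels'][150:290,157:347,::-1]; cv2.imwrite('pics/c3.png',cv2.resize(A,None,fx=4,fy=4,interpolation=2))
E
```

```text
[ 0.1 -1.2  0.6]
0.016987426596471435 61.119199991226196 [ 0.60172204 -0.08895594  0.10450752] [1.8 0.8 3.5]
11.9333 0.017239573439774763 60.99551439285278 [ 0.54212058 -0.08593796  0.10450698] [8.  2.  1.9]
```

View pics/c3.png

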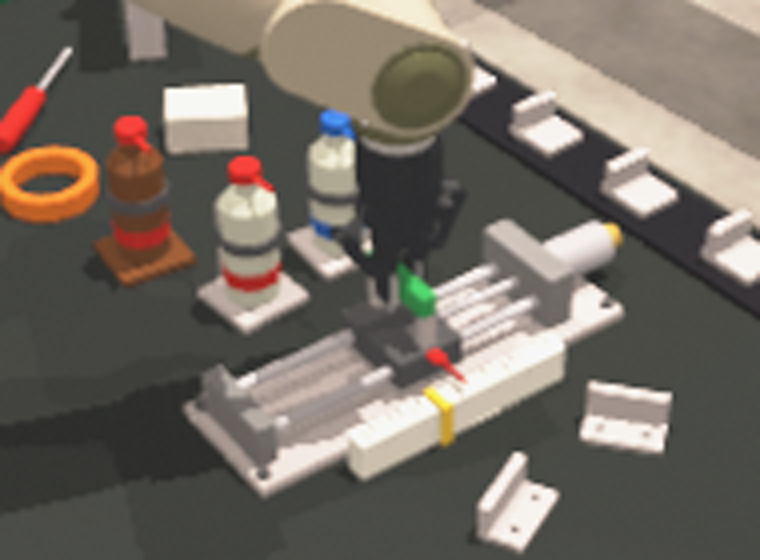

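The grip holds and the slide has followed. The pointer tip is at about (463,380), roughly 25 mm short of the mark at (437,398). I'll draw it to 85 mm and look at both views enlarged.

```bash
python3 - <<'E'
from h import *
p=BAR-.085*JX
r.line_to([*p,.104],.05); st=r.state(); print(st['time'],st['grip_width'],st['tool_pos'],st['wrist_force'].round(1))
a=snap('side','s4'); b=snap('top','t4')
m=np.array([.511,-.177,.045]); out=[]
for s in(a,b):
    u,v=proj(s,m).astype(int); print(u,v); out.append(cv2.resize(s['pixels'][v-25:v+25,u-33:u+33,::-1],None,fx=6,fy=6*1,interpolation=2))
    cv2.imwrite('pics/x.png',out[-1])
cv2.imwrite('pics/c4.png',cv2.resize(np.hstack(out),(792,300)))
E
```

```text
12.6833 0.01747595648134842 [ 0.51733261 -0.08466145  0.10447479] [9.9 4.3 0.2]
266 248
313 228
```

View pics/c4.png

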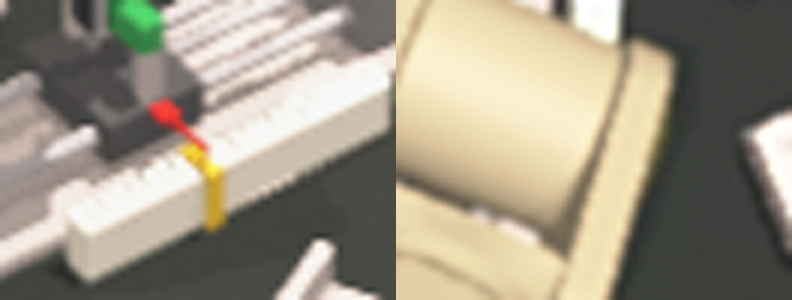

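```bash
python3 - <<'E'
from h import *
c,sn=np.cos(YAW),np.sin(YAW); R=np.array([[c,-sn],[sn,c]]); ctr=np.array([.5514,-.0868])
jig=lambda p:R.T@(np.array(p)[:2]-ctr)
wld=lambda x,y,z:[*(ctr+R@[x,y]),z]
def w(s,kind):
    P=s['pixels'].astype(float); r_,g,b=P[...,0],P[...,1],P[...,2]
    return np.clip((np.minimum(r_,g)-b)/150,0,1)*(np.minimum(r_,g)-b>50)*(g>.6*r_) if kind=='y' else np.clip((r_-np.maximum(g,b))/150,0,1)*(r_-np.maximum(g,b)>40)*(g<.5*r_)
def near(s,W,p,rad):
    u0,v0=proj(s,p); v,u=np.mgrid[:384,:512]; return W*(np.hypot(u-u0,v-v0)<rad)
for n,kind,p,z,rad in[('t0','y',wld(-.035,-.09,.042),.042,14),('t0','r',wld(.05,-.075,.051),.051,12),('s1','r',wld(.05,-.075,.051),.051,12),('s3','r',wld(-.01,-.075,.051),.051,12),('s4','r',wld(-.035,-.075,.051),.051,12),('s1','y',wld(-.035,-.09,.042),.042,16),('s4','y',wld(-.035,-.09,.042),.042,16)]:
    s=load(n); W=near(s,w(s,kind),p,rad); v,u=np.nonzero(W>.15)
    J=np.array([[*jig(at_z(s,a,b,z)),W[b,a]] for a,b in zip(u,v)])
    # per jig-y bins: mean jig-x
    o=[]
    for lo in np.arange(-.14,-.04,.01):
        k=(J[:,1]>=lo)&(J[:,1]<lo+.01)
        if k.sum(): o.append((round(lo+.005,3),round(1e3*np.average(J[k,0],weights=J[k,2]),1),int(k.sum())))
    print(n,kind,o)
E
```

```text
t0 y [(np.float64(-0.105), np.float64(-34.1), 11), (np.float64(-0.095), np.float64(-34.5), 11), (np.float64(-0.085), np.float64(-34.6), 6), (np.float64(-0.075), np.float64(-34.4), 12)]
t0 r [(np.float64(-0.065), np.float64(50.6), 9), (np.float64(-0.055), np.float64(50.5), 8), (np.float64(-0.045), np.float64(47.3), 1)]
s1 r [(np.float64(-0.085), np.float64(48.4), 2), (np.float64(-0.075), np.float64(46.7), 4), (np.float64(-0.065), np.float64(47.8), 7), (np.float64(-0.055), np.float64(48.1), 9), (np.float64(-0.045), np.float64(47.4), 2)]
s3 r [(np.float64(-0.095), np.float64(-11.0), 1), (np.float64(-0.085), np.float64(-13.4), 1), (np.float64(-0.075), np.float64(-11.4), 2), (np.float64(-0.065), np.float64(-11.1), 7), (np.float64(-0.055), np.float64(-11.3), 9), (np.float64(-0.045), np.float64(-9.4), 3)]
s4 r [(np.float64(-0.095), np.float64(-36.9), 1), (np.float64(-0.085), np.float64(-36.5), 1), (np.float64(-0.075), np.float64(-36.8), 3), (np.float64(-0.065), np.float64(-36.0), 5), (np.float64(-0.055), np.float64(-35.8), 10), (np.float64(-0.045), np.float64(-36.0), 4)]
s1 y [(np.float64(-0.135), np.float64(-59.3), 10), (np.float64(-0.125), np.float64(-52.5), 10), (np.float64(-0.115), np.float64(-45.3), 9), (np.float64(-0.105), np.float64(-39.0), 8), (np.float64(-0.095), np.float64(-38.5), 7), (np.float64(-0.085), np.float64(-38.9), 7), (np.float64(-0.075), np.float64(-37.3), 2)]
s4 y [(np.float64(-0.135), np.float64(-59.9), 9), (np.float64(-0.125), np.float64(-53.0), 9), (np.float64(-0.115), np.float64(-46.1), 7), (np.float64(-0.105), np.float64(-39.0), 8), (np.float64(-0.095), np.float64(-38.0), 7), (np.float64(-0.085), np.float64(-38.0), 7), (np.float64(-0.075), np.float64(-37.4), 2)]
```

Top view needs about 85.0 mm of draw and the side view about 85.5–86. It is at about 84.3 mm now, so I'll pull 1.1 mm more and hold.

```bash
python3 - <<'E'
from h import *
p=BAR-.0861*JX
r.line_to([*p,.104],.02); r.wait(4); st=r.state(); print(st['time'],st['grip_width'],st['grip_force'],st['tool_pos'],st['wrist_force'].round(1))
a=snap('side','s5')
A=a['pixels'][150:290,157:347,::-1]; cv2.imwrite('pics/c5.png',cv2.resize(A,None,fx=4.2,fy=4.2,interpolation=2))
E
```

```text
17.0333 0.017101173901702554 60.861080288887024 [ 0.51638488 -0.08464967  0.10450683] [10.1  4.4  0.4]
```

View pics/c5.png

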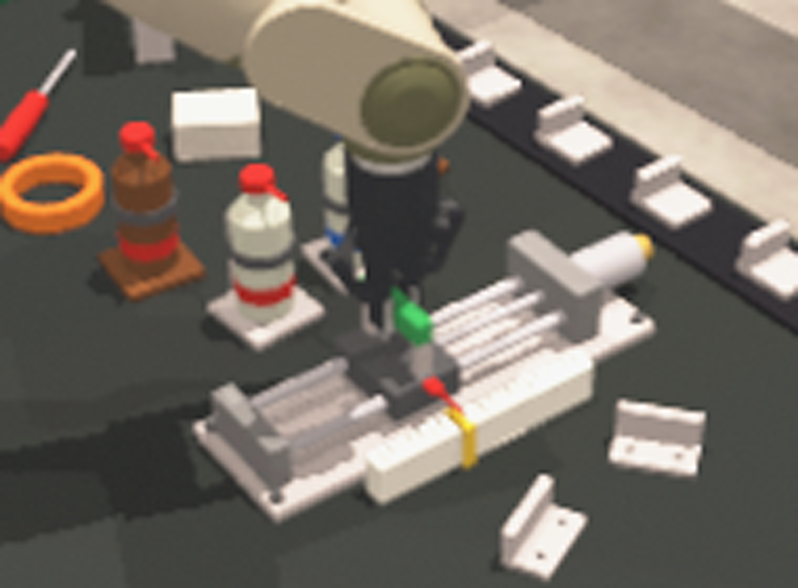

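The pointer at (455,405) stands over the yellow mark at (460,420), the red cap is up again, nothing else has moved, and the slide has been held for over 4 s.

```bash
python3 -c "
from plant import r
print(r.close_job())"
```

```text
the job is handed in; nothing more can be done
None
```

I pressed the red cap fully down and released it, then drew the slide about 85 mm so its pointer stands over the yellow mark; I held it there over 4 s and handed the job in at about 17 s, still gripping, with nothing else seen to move.

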